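Start the dust extractor at its guarded starter box

ROBOT

A 6-joint arm with a two-finger parallel gripper is mounted at the origin on a cart in front of the work surface, level with it; the furniture and walls round the work are solid. World frame = base frame: x ahead of the robot, y to its left, z up, the work surface at z = 0. Lengths are in m, angles in rad, forces in N, time in s.
With the tool pointing down it reaches from about 0.35 to 0.95 m from the base axis. Payload 17.4 kg.
Tool frame: the origin (TCP) lies midway between the tips of the shut fingers; the grasp point (between the pads) lies grasp_offset behind it (grasp_offset is the distance from the TCP to the grasp point, in m); z points along the fingers, y is the line along which they close (so a half turn about z gives the same grasp; the last joint's range is limited). The gripper opens to 93 mm and grips with 3 to 60 N. Pads are 15 mm wide; open, the fingers measure 128 mm over their backs; the gripper's body (75 mm by 188 mm) begins 65 mm behind the grasp point.
Start: joints at [1.179, 0.116, 1.442, -0, 1.584, -0.038], TCP at [0.234, 0.633, 0.219] pointing down, gripper open.
Joint ranges: [-2.83, 2.83], [-0.83, 2.19], [0.07, 2.5], [-1.14, 4.28], [0.01, 3], [-2.97, 2.97]. Speed limits (rad/s): [1.89, 1.89, 2.22, 3.14, 3.14, 3.14].

INTERFACE

Orientations are given as a unit quaternion [x, y, z, w].
In Python, from bench import read_state, capture, camera_model, hand_in, grasp_offset gives the robot as it stands.
- The arm moves only by the tool apply_moves, never from a script. Its argument "series" is one flat list of numbers, 7 for each row, row after row: the opening, from -1 (shut) to 1 (fully open), so that 0 is half open, then the shift along the tool's x, y, z in mm, then the turn, a rotation vector about the tool's x, y, z in degrees. In form: [jaw, dx, dy, dz, ax, ay, az, jaw, dx, dy, dz, ax, ay, az, ...]. A call has 1 to 8 rows; each row shifts and turns the commanded pose from where the row before left it, along the tool's axes as they then stand; what a row does not reach is not made up. A row lasts 1/10 s, in which the tool goes at most 50 mm and 8.59 degrees, less where a joint would pass 70% of its speed; a pose out of reach is approached as far as the arm can. A call is refused whole if a number of a shift passes 50 or a number of a turn 8.59, either way. A call with a gripper value outside its range is refused whole. The fingers move at their own pace and stop on an object; "force" is the grip in N (left out, the last holds). Time passes only in rows, so rows that do not move let the fingers close. It gives the time, the measured TCP pose, the force, the opening and the grip force at its end, in the units of the state.
- read_state(): the state, without advancing time (a new reading comes with each control period).
- capture(name): name is "scene" or "top"; returns (picture, depth): 400x640x3 uint8, red, green, blue; 400x640 float32, m along the optical axis (not along the pixel's ray), 0 where there is no reading.
- camera_model(name): a dict with "vfov" (degrees; the focal length in pixels is half the picture's height over the tangent of half this angle, whatever the lens; pixels are square), "cx", "cy" (the principal point, pixels), "k1" (the pictures are not rectified: a ray, as slopes to the right and down, at radius r is drawn at 1 + k1 r^2 times it, then the intrinsics apply), "rvec" (rotation vector, rad) and "tvec" (3), from world to camera coordinates, as OpenCV has them. Camera axes: x right, y down, z forward; pixel columns grow to the right and rows downward; lengths in m; the calibration is good to about 2 mm. A picture is of the moment at which its call begins. camera_model takes no time and is no camera call.
- hand_in(): hands the job in; it is judged then, once.
The state is a dict: "clock": time; "q": joint angles; "dq": joint speeds; "joint_efforts": joint torques, N m; "tcp_pos": TCP position; "ee_rot": TCP orientation; "ft_force": force on the tool from outside, world axes, zero at the start; "wrist_torque": the same for the moment, N m; "grip_width": finger opening in m; "finger_force": force on a finger pad.
Only numpy, scipy, OpenCV 4.12 (cv2) and the standard library are available. Lean on these libraries where they do the work, as an engineer would, in place of code of your own. Each camera call takes 0.05 s, during which the arm holds its last target. There are 200 camera calls.

TASK

Start the dust extractor at the grey starter box on the worktop: press down the catch paddle in front of the guard flap so that the flap springs open, press the flat start button (not the mushroom-headed stop button beside it) fully in so that it stays in, then push the flap down again until its catch snaps and holds it shut over the buttons. Leave the loose tools round the box where they lie.

Things in the scene. Friction and masses are not known exactly. Their poses are not given: they have to be found in the camera images.
- switch_box: starter box fixed to the worktop: grey sloping enclosure 145 mm deep (x), 124 mm wide (y), 37 mm high in front, 76 mm at the back, on a flange 164 mm wide; behind it a conduit elbow up to 52 mm high, to x = 128 mm. Origin: centre of its underside. x from its front to its back, y to its left seen from the front, z up. Its panel slopes down 15 degrees to the front
- catch_pad (a point): middle of the top of the steel catch paddle (46 mm wide along y, 28 mm deep) in front of the flap, about 59 mm above the worktop; it goes down 8 mm, with 1 N rising to 2 N, and springs back. The flap's front edge is 27 mm up the slope from it; between them the hook stands up to 8 mm higher than this point
- catch (a joint): angle of the catch (rad): 0 engaged, 0.40 pressed fully down; the flap is released at about 0.15 and then springs up by itself
- flap (a joint): angle of the guard flap (rad): 0 shut (it rests at about 0.01 behind its catch), 1.65 sprung fully open, almost upright; it opens in about 1 s. To shut it, push it down against a light spring (about 1.5 N at the ribs), with about 5 N in the last 0.12 rad to snap it under the catch
- flap_hinge (a point): middle of the flap's hinge axis (along the box's y), near the upper edge of the panel, 9 mm off it; does not move. Its z is square to the panel, outward; its x points up the slope
- flap_rib (a point): ribbed place on the flap's outside face, 58 mm from the hinge; moves with the flap, a black plastic hood 75 mm from hinge to free edge, 98 mm wide, 15 mm deep. The outside face lies 7.5 mm beyond the hinge axis. Its z points out of the outside face, its x from the free edge to the hinge
- start_top (a point): centre of the top of the start button: flat, round, black, 26 mm in diameter, on the left (+y) half of the panel under the flap; its top is 11 mm above the panel and goes in 5 mm, square to the panel. Its z is square to the panel, outward. The open flap stands 29 mm or more behind it and reaches 90 mm above it
- start_button (a joint): travel of the start button (m): 0 out (stopped), 0.005 fully in (started); takes about 3 N and stays where it is left
- stop_top (a point): centre of the top of the stop button: mushroom head 33 mm in diameter, 54 mm to the right of the start button, under the flap
- stop_button (a joint): travel of the stop button (m): 0 in (as at the start), -0.005 out. Both buttons sit on one rocking bar: as the start button goes in, the stop button comes out, and pressing stop would push start out again
- tape_near: loose dark tape measure, 35 x 92 x 61 mm, standing to the left of the box; origin under its middle; only to be left alone
- pliers_near: loose pliers with red handles, 62 x 181 x 12 mm, lying to the left of the box beyond the tape measure; origin under the middle; only to be left alone
- driver_near: loose screwdriver with a yellow handle, 27 x 170 x 26 mm, lying to the right of the box; origin under its middle; only to be left alone
- offcut_near: loose small wood offcut, 40 x 90 x 20 mm, lying to the right of the box beyond the screwdriver; origin under its middle; only to be left alone

How it is judged:
On the way, in this order (a step that is already met when the one before it is completed fails the run):
1. the catch paddle is pressed down while the flap is still shut over the unpressed start button (value of joint catch above 0.08 rad and value of joint start_button below 0.001 m), for 0.04 s.
2. the flap has sprung open with the start button still out (value of joint flap above 1.3 rad and value of joint start_button below 0.001 m), for 0.1 s.
3. the start button is fully in, with the flap open (value of joint start_button above 0.004 m and value of joint flap above 0.8 rad), for 0.2 s.
At the end, for the whole second after the job is handed in: The flap is shut and held by its catch (flap within 0.04 rad of shut, catch within 0.06 rad of engaged), the start button is in by more than 4 of its 5 mm and the stop button is out (value of joint flap below 0.04 rad and value of joint catch below 0.06 rad and value of joint start_button above 0.004 m and value of joint stop_button below -0.004 m); the robot touches nothing.
It fails at once if a loose tool near the box (tape measure, pliers, screwdriver, offcut) is lifted, carried or shoved more than 20 mm (distance of any of tape_near, driver_near, offcut_near, pliers_near from where it was at the start of the episode above 0.02 m).
It also fails if it takes over 56 s, if anything falls off the work surface, if the arm or the gripper's body presses on something with over 40 N, if the wrist force passes 120 N, or if a joint passes its speed limit or range.

## Working session

There is one attempt and no reset: what is moved stays moved. The work goes in short steps, Python scripts to look and compute and a tool call to move; the robot and the scene stay as the last step left them, time stands still between calls to the robot, and variables do not carry over. Pictures are saved under pics/ and viewed, at most 10 in all, crops included, and the job is handed in when it is done.

Besides the shell and the picture viewer there is one more tool, called after "Call:" as a command line: name --argument value ..., lists and objects as JSON in quotes. apply_moves: Moves the arm, as the interface text tells. Its arguments: {"type":"object","properties":{"series":{"type":"array"},"force":{"type":"number"}},"required":["series"]}

```bash
mkdir -p pics
cat > h.py <<'E'
import numpy as np, cv2
from bench import *
from scipy.spatial.transform import Rotation as R
def cloud(name):
    im,d=capture(name); m=camera_model(name)
    f=200/np.tan(np.radians(m['vfov'])/2)
    K=np.array([[f,0,m['cx']],[0,f,m['cy']],[0,0,1.]])
    v,u=np.mgrid[0:400,0:640]
    p=cv2.undistortPoints(np.stack([u,v],-1).reshape(-1,1,2).astype(float),K,np.array([m['k1'],0,0,0.])).reshape(400,640,2)
    c=np.dstack([p*d[...,None],d]); c[d==0]=np.nan
    Rm=cv2.Rodrigues(np.array(m['rvec'],float))[0]
    return im,d,(c-np.array(m['tvec']).ravel())@Rm
def proj(name,P):
    m=camera_model(name); f=200/np.tan(np.radians(m['vfov'])/2)
    K=np.array([[f,0,m['cx']],[0,f,m['cy']],[0,0,1.]])
    return cv2.projectPoints(np.array(P,float).reshape(-1,1,3),np.array(m['rvec'],float),np.array(m['tvec'],float),K,np.array([m['k1'],0,0,0.]))[0].reshape(-1,2)
E
python3 - <<'E'
from h import *
for n in ('top','scene'):
    im,d,W=cloud(n); np.save(n+'.npy',W); cv2.imwrite(f'pics/{n}0.png',im[...,::-1]); print(n,camera_model(n))
s=read_state(); print(s,grasp_offset)
E
```

```text
top {'vfov': 57.53539833033209, 'cx': 318.40993638964466, 'cy': 205.26698326636986, 'k1': -0.04336034852599222, 'rvec': array([ 2.1685729 , -2.14874309,  0.116068  ]), 'tvec': array([0.02904997, 0.53242653, 0.91259261])}
scene {'vfov': 57.22632833573548, 'cx': 319.72859904191756, 'cy': 201.29831097971459, 'k1': 0.011113698780876882, 'rvec': array([ 2.30274027, -0.7750723 ,  0.30547343]), 'tvec': array([-0.40227413,  0.33330837,  0.86130826])}
{'clock': 0.1, 'q': array([ 1.17917179e+00,  1.16456998e-01,  1.44219082e+00,  1.52724232e-05,
        1.58399957e+00, -3.77963034e-02]), 'dq': array([-0.00052805, -0.0013325 , -0.00066683, -0.00331029,  0.00174507,
        0.00085685]), 'joint_efforts': array([ 1.95871282e-03, -7.22897887e+01, -6.23866940e+01,  7.80422869e-02,
        2.27600068e-02, -1.27397766e-04]), 'tcp_pos': array([0.23381492, 0.63301938, 0.21797095]), 'ee_rot': array([ 1.75992580e-01,  9.84391352e-01, -5.13634059e-04, -1.19824173e-04]), 'ft_force': array([0.18019728, 0.11109142, 0.57447707]), 'wrist_torque': array([ 0.00531956, -0.01733119, -0.02239446]), 'finger_force': 0.0, 'grip_width': 0.09284073122197006} 0.0188
```

View pics/top0.png

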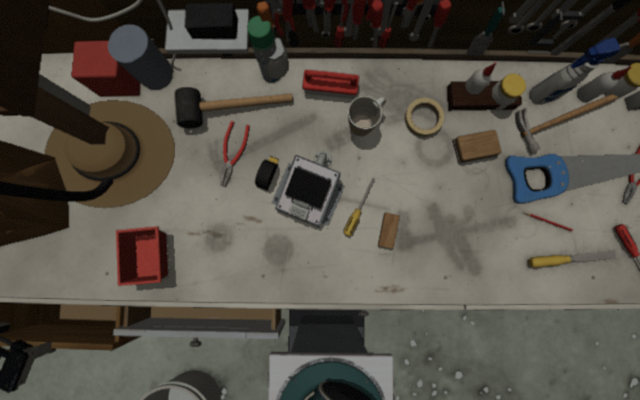

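View pics/scene0.png

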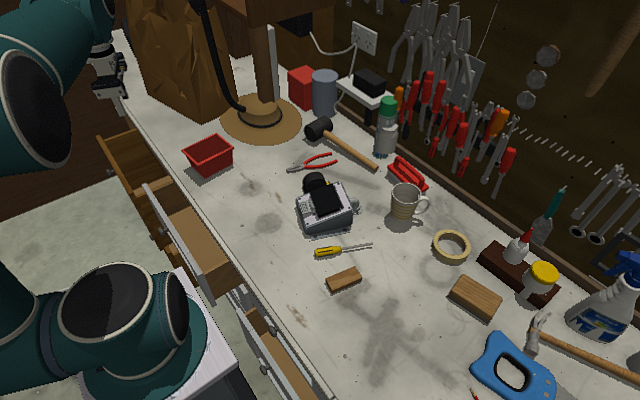

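The box is at about (308,190) in the top view, slightly rotated, with the tape at (267,172) and the screwdriver at (358,208). Next I'll fit its pose from the depth.

Run:
```python
from h import *
W=np.load('top.npy'); im=cv2.imread('pics/top0.png')
cv2.imwrite('pics/crop0.png',cv2.resize(im[140:240,245:385],None,fx=5,fy=5,interpolation=cv2.INTER_CUBIC))
sub=W[150:230,270:348].reshape(-1,3); rgb=im[150:230,270:348].reshape(-1,3).astype(int)
print('table z',np.nanmedian(W[240:280,180:270,2]), np.nanmedian(W[230:260,330:350,2]))
ok=sub[:,2]>0.03; 
b=sub[ok]
# largest body via minAreaRect of pts z>0.03
r=cv2.minAreaRect((b[:,:2]*1000).astype(np.float32)); print(r)
dark=(rgb.max(1)<45)&(sub[:,2]>0.055)
p=sub[dark]; r2=cv2.minAreaRect((p[:,:2]*1000).astype(np.float32)); print('flap',r2,len(p))
A=np.c_[p[:,:2],np.ones(len(p))]
k=np.ones(len(p),bool)
for _ in range(5):
    c=np.linalg.lstsq(A[k],p[k,2],rcond=None)[0]; e=abs(A@c-p[:,2]); k=e<max(.002,2*np.median(e))
print('plane',c,np.degrees(np.arctan(np.hypot(*c[:2]))),np.degrees(np.arctan2(c[1],c[0])),np.median(e))
print((W[160:228:4,284:336:4,2]*1000).round().astype(int))
```

```text
table z 0.0001673002326903056 0.000285131051922565
((566.9747314453125, 63.53908920288086), (185.03341674804688, 179.6077880859375), 10.035041809082031)
flap ((583.3665771484375, 89.9078598022461), (160.09751892089844, 74.92366027832031), 67.4455337524414) 1156
plane [ 0.23241528 -0.09295945 -0.05082629] 14.053306197723302 -21.79999301186776 0.0011506554974936786
[[ 1  0 -2 74 74 75 71  1  6 50 46  6  0]
 [ 1  1 71 72 68 73 74 73 75 57  3  3  2]
 [-2  6 68 87 77 71 75 72 71 72 78 72 -1]
 [-1  4 63 82 82 82 84 80 69 71 76 78 75]
 [ 2 60 77 80 82 80 84 86 86 82 69 69 71]
 [ 2 58 76 77 80 76 81 79 81 84 85 85 70]
 [52 72 74 76 77 79 78 77 79 85 84 82 65]
 [53 70 71 73 75 74 76 76 79 79 77 81 62]
 [53 68 71 71 71 73 74 74 75 77 79 61 62]
 [45 65 67 69 72 71 71 70 74 72 75 61  4]
 [47 43 55 66 69 68 71 69 71 74 61 54  5]
 [43 45 59 45 70 67 65 67 69 66 53 52  2]
 [39 38 56 59 60 59 64 56 49 69 52  1  6]
 [34 38 56 55 59 60 47 45 45 49 46  0  5]
 [ 1  2 32 59 60 61 44 42 42 43  2  4 -1]
 [-1  1 -2  0  2 35 43 40 39 41  2  5 -2]
 [ 2 -1 -1  1  0  0  1 33 40 39 -1  6 -1]]
```

View pics/crop0.png

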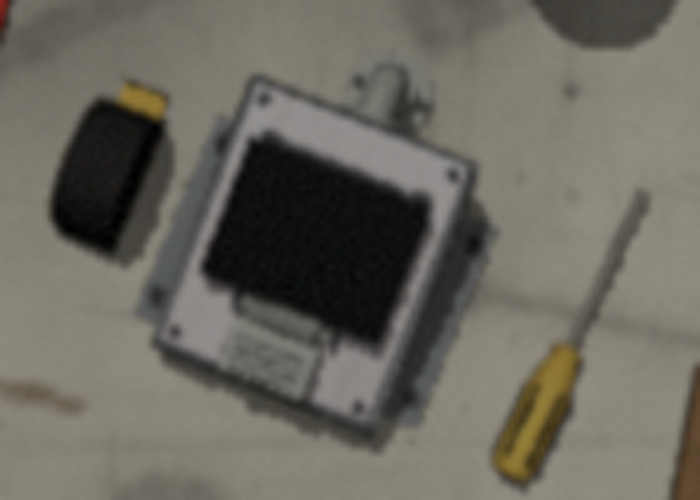

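The black flap is at crop (320,240) and its front edge runs from (205,275) to (380,345). The catch pad is near (270,357). Panel corners are at about (258,80), (474,165), (376,425) and (157,342). I'll fit the pose and cross-check it with depth.

```bash
cat >> h.py <<'E'
t15=np.tan(np.radians(15))
E
python3 - <<'E'
from h import *
from scipy.optimize import least_squares
px=np.array([[258,80],[474,165],[376,425],[157,342]])/5+[245,140]-.4
cor=np.array([[.0725,.062,.076],[.0725,-.062,.076],[-.0725,-.062,.037],[-.0725,.062,.037]])
def tf(p,P): c,s=np.cos(p[2]),np.sin(p[2]); return np.array(P)@np.array([[c,s,0],[-s,c,0],[0,0,1]])+[p[0],p[1],0]
r=least_squares(lambda p:(proj('top',tf(p,cor))-px).ravel(),[.56,.065,-.38]); p=r.x
print(p,np.degrees(p[2]),r.fun.round(1)); 
# depth check: footprint fit, both cameras
W=np.concatenate([np.load('top.npy')[145:235,265:350].reshape(-1,3),np.load('scene.npy')[170:245,285:370].reshape(-1,3)])
W=W[~np.isnan(W[:,2])]
def inv(p,P): d=P[:,:2]-p[:2]; c,s=np.cos(p[2]),np.sin(p[2]); return np.c_[d@[c,s],d@[-s,c],P[:,2]]
for nm,sl in(('top',slice(0,7650)),('scene',slice(7650,None))):
    B=inv(p,W[sl]); 
    m=(B[:,2]>.03)&(abs(B[:,0])<.09)&(abs(B[:,1])<.075)
    print(nm,'x pct',np.percentile(B[m,0],[1,99]).round(4),'y',np.percentile(B[m,1],[1,99]).round(4))
    n=(B[:,2]-.037-(B[:,0]+.0725)*t15)*np.cos(np.radians(15))
    B2=B.copy()
    for lo in range(-75,75,5):
        k=(abs(B[:,0]*1000-lo-2.5)<2.5)&(abs(B[:,1])<.018)&m
        print(lo+2.5,(np.median(n[k])*1000).round(1),(np.median(B[k,2])*1000).round(1),end=' | ')
    print()
    k=(n>.012)&m&(B[:,0]>-.02); print('flap x',np.percentile(B[k,0],[2,98]),'y',np.percentile(B[k,1],[2,98]))
    k=(n>.008)&m&(B[:,0]<-.035)&(B[:,0]>-.066); print('pad x',np.percentile(B[k,0],[5,95]),'y',np.percentile(B[k,1],[5,50,95]))
E
```

```text
[ 0.56654344  0.06139481 -0.36896533] -21.140156238857145 [-1.  -1.9  1.9 -1.   0.   2.  -1.   0.8]
top x pct [-0.0722  0.0787] y [-0.0601  0.0618]
-72.5 -0.5 36.7 | -67.5 19.6 58.6 | -62.5 19.5 59.6 | -57.5 17.3 59.0 | -52.5 17.0 59.7 | -47.5 15.3 59.7 | -42.5 21.0 66.7 | -37.5 20.9 68.0 | -32.5 17.3 65.9 | -27.5 18.4 68.0 | -22.5 18.7 69.8 | -17.5 18.8 71.0 | -12.5 18.4 71.9 | -7.5 18.6 73.5 | -2.5 18.3 74.7 | 2.5 18.1 75.9 | 7.5 17.7 76.8 | 12.5 17.8 78.0 | 17.5 17.3 79.2 | 22.5 18.1 80.7 | 27.5 18.2 82.5 | 32.5 17.7 83.3 | 37.5 17.2 84.5 | 42.5 13.5 81.7 | 47.5 1.0 70.3 | 52.5 1.1 71.6 | 57.5 1.3 73.0 | 62.5 0.6 73.7 | 67.5 -0.7 73.7 | 72.5 -3.3 71.9 | 
flap x [-0.01864921  0.04128482] y [-0.04595408  0.04791873]
pad x [-0.06450746 -0.03658389] y [-0.01967465  0.00088352  0.02183142]
scene x pct [-0.0723  0.0779] y [-0.0623  0.0601]
-72.5 -1.6 35.6 | -67.5 17.3 56.4 | -62.5 15.9 56.3 | -57.5 15.5 57.6 | -52.5 15.4 58.4 | -47.5 12.5 57.2 | -42.5 19.6 65.3 | -37.5 18.4 65.7 | -32.5 16.6 65.0 | -27.5 17.3 67.4 | -22.5 17.2 68.4 | -17.5 18.9 71.2 | -12.5 16.7 70.8 | -7.5 16.5 71.6 | -2.5 16.8 73.2 | 2.5 16.8 74.5 | 7.5 16.7 75.5 | 12.5 16.4 76.7 | 17.5 16.5 78.3 | 22.5 16.9 79.9 | 27.5 16.3 80.7 | 32.5 16.4 82.3 | 37.5 17.2 84.2 | 42.5 12.7 80.5 | 47.5 -0.8 68.7 | 52.5 0.0 70.4 | 57.5 0.3 72.1 | 62.5 1.1 74.1 | 67.5 -0.5 73.6 | 72.5 -5.6 69.4 | 
flap x [-0.01878953  0.03922644] y [-0.04706006  0.04790627]
pad x [-0.06452646 -0.03644793] y [-0.01944967 -0.00058239  0.02015709]
```

```bash
cat >> h.py <<'E'
P0=np.array([.5665,.0614,0]); RB=R.from_euler('z',-21.1,degrees=True)
def Rt(a): # tool leaning forward a deg: tool y = box y
    s,c=np.sin(np.radians(a)),np.cos(np.radians(a))
    return RB*R.from_matrix(np.array([[-c,0,s],[0,1,0],[-s,0,-c]]))
def here():
    s=read_state(); return s['clock'],np.array(s['tcp_pos']),R.from_quat(s['ee_rot']),s
def rel(target_box_mm,a,ref=None):
    t,p,q,s=here(); T=P0+RB.apply(np.array(target_box_mm)/1000); 
    print('t',t,'box now',(RB.inv().apply(p-P0)*1000).round(1),'rot to go(tool,deg)',np.degrees((q.inv()*Rt(a)).as_rotvec()).round(2),
     'shift in current tool',(q.inv().apply(T-p)*1000).round(1),'in final tool',(Rt(a).inv().apply(T-p)*1000).round(1),'F',np.round(s['ft_force'],1))
E
python3 -c "
from h import *
rel([-57,0,160],0);rel([-57,0,160],30)
t,p,q,s=here();print(q.inv().apply([0,-1,0]))
T=P0+RB.apply([-.057,0,.16]);print(T)"
```

```text
t 0.1 box now [-516.2  413.5  218. ] rot to go(tool,deg) [-0.06 -0.    0.83] shift in current tool [-453.1 -420.1   58.4] in final tool [-459.2 -413.5   58. ] F [0.2 0.1 0.6]
t 0.1 box now [-516.2  413.5  218. ] rot to go(tool,deg) [  0.16 -30.     0.82] shift in current tool [-453.1 -420.1   58.4] in final tool [-368.7 -413.5  279.8] F [0.2 0.1 0.6]
[-0.34649127 -0.9380527   0.00096906]
[0.51332165 0.08191982 0.16      ]
```

Call:
apply_moves --series '[-1,-10,-30,0,0,0,0,-1,-12,-36,0,0,0,0,-1,-14,-40,0,0,0,0,-1,-14,-40,0,0,0,0,-1,-30,-26,0,0,0,0,-1,-38,-24,0,0,0,0,-1,-38,-24,0,0,0,0,-1,-38,-24,0,0,0,0]'

```text
clock: 0.9
tcp_pos: [0.3318, 0.3355, 0.2186]
ee_rot: [0.176, 0.984, 0.0, 0.0]
ft_force: [0.4, -0.3, -0.5]
grip_width: 0.0335
finger_force: 0.0
```

Call:
apply_moves --series '[-1,-38,-24,0,0,0,0,-1,-38,-24,0,0,0,0,-1,-38,-24,0,0,0,0,-1,-38,-24,0,0,0,0,-1,-38,-24,0,0,0,0,-1,-38,-24,0,0,0,0,-1,-20,-20,0,0,0,0,-1,0,0,0,0,0,0]'

```text
clock: 1.7
tcp_pos: [0.5081, 0.0946, 0.218]
ee_rot: [0.178, 0.984, -0.0, -0.0]
ft_force: [0.3, 0.0, -0.7]
grip_width: 0.0007
finger_force: 0.0
```

```bash
python3 -c "
from h import *
rel([-57,0,110],30)"
```

```text
t 1.7 box now [-66.4  10.  218. ] rot to go(tool,deg) [  0.11 -30.04   0.64] shift in current tool [ -9.4  -9.9 108. ] in final tool [ 45.8 -10.   98.2] F [ 0.3  0.  -0.7]
```

Call:
apply_moves --series '[-1,0,-3,0,0,-6,0.6,-1,0,-3,0,0,-8,0,-1,0,-4,0,0,-8,0,-1,0,0,0,0,-8,0,-1,15,0,33,0,0,0,-1,15,0,33,0,0,0,-1,15,0,30,0,0,0,-1,0,0,0,0,0,0]'

```text
clock: 2.5
tcp_pos: [0.5099, 0.0848, 0.1082]
ee_rot: [0.175, 0.951, -0.048, 0.252]
ft_force: [-0.1, -0.2, 1.5]
grip_width: 0.0007
finger_force: 0.0
```

Run:
```python
from h import *
rel([-57,0,59],30); rel([-57,0,54],30)
im,d,W=cloud('scene'); cv2.imwrite('pics/s1.png',cv2.resize(im[140:260,260:400,::-1],None,fx=5,fy=5,interpolation=cv2.INTER_CUBIC))
```

```text
t 2.5 box now [-61.3   1.4 108.2] rot to go(tool,deg) [-0.02 -0.31  0.3 ] shift in current tool [20.7 -1.3 44.9] in final tool [20.9 -1.4 44.7] F [-0.1 -0.2  1.5]
t 2.5 box now [-61.3   1.4 108.2] rot to go(tool,deg) [-0.02 -0.31  0.3 ] shift in current tool [23.2 -1.3 49.2] in final tool [23.4 -1.4 49.1] F [-0.1 -0.2  1.5]
```

View pics/s1.png

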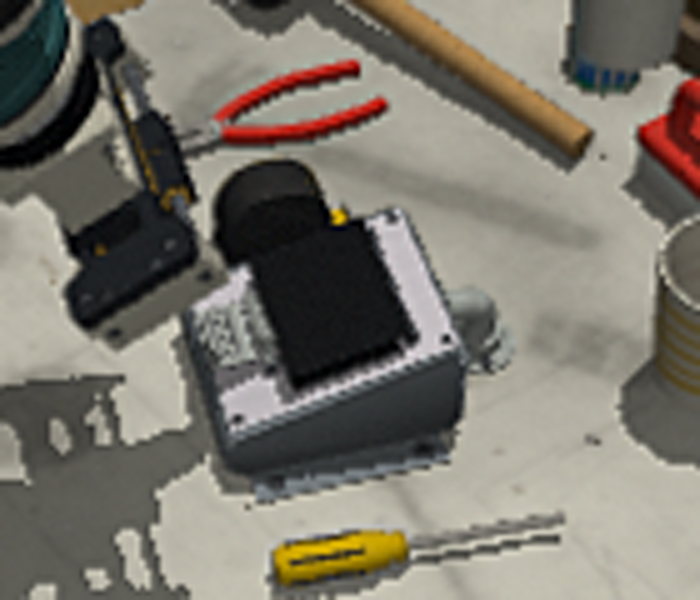

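Run:
```python
from h import *
t,p,q,s=here()
pts=[p,p+q.apply([0.0075,.0175,0]),p+q.apply([0.0075,-.0175,0]),p+q.apply([0,0,-.0838])]
print(((proj('scene',pts)-[260,140]+.4)*5).round(), ((proj('scene',P0+RB.apply([[-.057,0,.059]]))-[260,140]+.4)*5).round())
```

```text
[[217. 273.]
 [199. 258.]
 [214. 302.]
 [137. 195.]] [[226. 336.]]
```

The projected tip agrees with the picture, with the paddle at crop (226,336). Pressing it now.

Call:
apply_moves --series '[-1,10,-1.4,20,0,0,0,-1,7,0,17,0,0,0,-1,2,0,4,0,0,0,-1,1.5,0,3,0,0,0,-1,1.5,0,3,0,0,0,-1,0,0,0,0,0,0,-1,0,0,0,0,0,0]'

```text
clock: 3.25
tcp_pos: [0.5161, 0.0821, 0.0622]
ee_rot: [0.175, 0.95, -0.046, 0.255]
ft_force: [-0.0, 1.0, 1.2]
grip_width: 0.0006
finger_force: 0.4
```

Run:
```python
from h import *
rel([-57,0,56],30)
im,d,W=cloud('scene'); cv2.imwrite('pics/s2.png',cv2.resize(im[140:260,260:400,::-1],None,fx=5,fy=5,interpolation=cv2.INTER_CUBIC))
```

```text
t 3.25 box now [-54.5   1.2  62.2] rot to go(tool,deg) [0.18 0.05 0.17] shift in current tool [ 5.3 -1.1  4.1] in final tool [ 5.3 -1.2  4.1] F [-0.   1.   1.2]
```

View pics/s2.png

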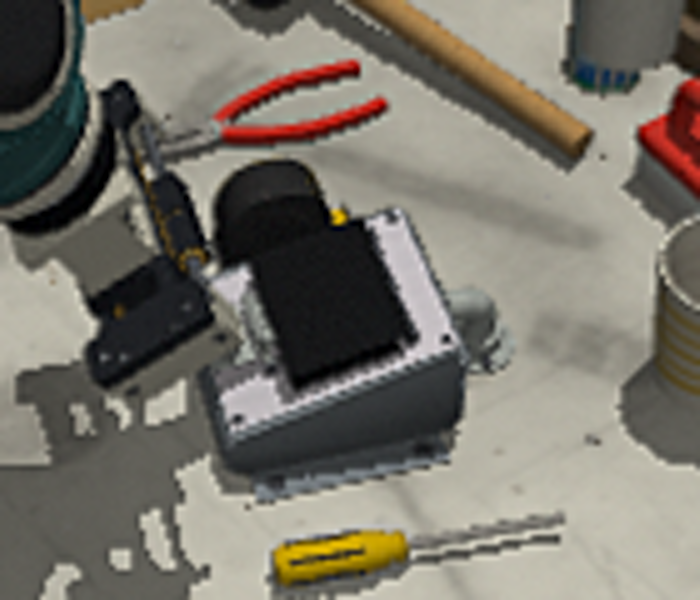

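The flap is still shut with the tip at the paddle and not yet pressing, so I'll go further down.

Call:
apply_moves --series '[-1,4,-1,1.5,0,0,0,-1,2,0,2,0,0,0,-1,2,0,2,0,0,0,-1,0,0,0,0,0,0,-1,0,0,0,0,0,0]'

```text
clock: 3.8
tcp_pos: [0.5113, 0.0825, 0.0523]
ee_rot: [0.175, 0.95, -0.047, 0.254]
ft_force: [-1.5, 0.2, 0.8]
grip_width: 0.0006
finger_force: 0.7
```

Run:
```python
from h import *
rel([-57,0,56],30)
im,d,W=cloud('top'); B=RB.inv().apply(W.reshape(-1,3)-P0); print('max z near flap',np.nanmax(np.where((abs(B[:,0]-.02)<.04)&(abs(B[:,1])<.04),B[:,2],0)))
```

```text
t 3.8 box now [-59.1  -0.2  52.3] rot to go(tool,deg) [ 0.13 -0.03  0.19] shift in current tool [-3.6  0.2 -2.1] in final tool [-3.6  0.2 -2.1] F [-1.5  0.2  0.8]
max z near flap 0.1180206306041264
```

Call:
apply_moves --series '[-1,0,0,-10,0,0,0,-1,0,0,-30,0,0,0,-1,0,0,-45,0,0,0,-1,0,0,-45,0,0,0,-1,0,0,0,0,0,0,-1,0,0,0,0,0,0,-1,0,0,0,0,0,0,-1,0,0,0,0,0,0]'

```text
clock: 4.65
tcp_pos: [0.4505, 0.1053, 0.1638]
ee_rot: [0.175, 0.95, -0.047, 0.254]
ft_force: [0.3, -0.7, 0.2]
grip_width: 0.0006
finger_force: 0.0
```

Run:
```python
from h import *
rel([-57,0,100],30)
im,d,W=cloud('scene'); np.save('scene3.npy',W); a=cv2.resize(im[140:260,280:380,::-1],None,fx=4,fy=4,interpolation=cv2.INTER_CUBIC)
im,d,W=cloud('top'); np.save('top3.npy',W); b=cv2.resize(im[140:240,265:365,::-1],None,fx=4,fy=4,interpolation=cv2.INTER_CUBIC)
b=np.vstack([b,np.zeros((80,400,3),np.uint8)])
cv2.imwrite('pics/s3.png',np.hstack([a,b]))
```

```text
t 4.65 box now [-124.    -0.8  163.8] rot to go(tool,deg) [ 0.06 -0.09  0.2 ] shift in current tool [-26.3   0.7  88.7] in final tool [-26.1   0.8  88.8] F [ 0.3 -0.7  0.2]
```

View pics/s3.png

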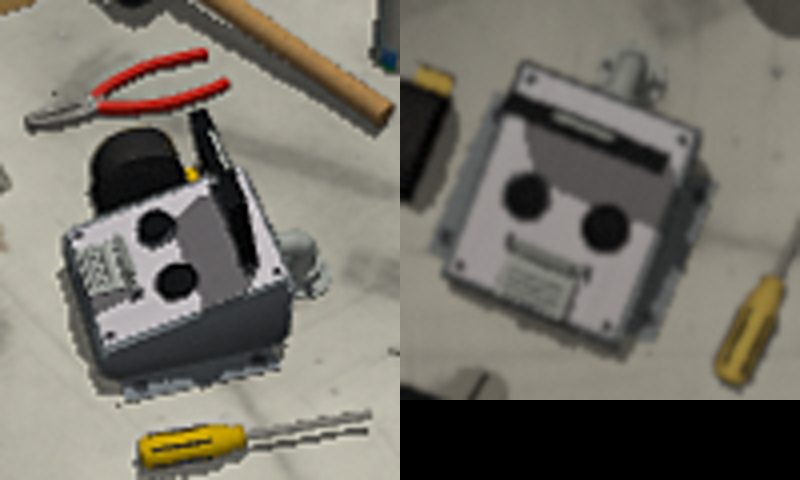

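The flap is open. In the right half (top camera) the start button is at (527,197) and the stop button at (605,229). In the left half (scene camera) start is at (156,229) and stop at (177,281).

Run:
```python
from h import *
for n,org,pts in (('top',(265,140),[(127,197),(205,229)]),('scene',(280,140),[(156,229),(177,281)])):
    W=np.load(n+'3.npy'); W=(W-P0).reshape(400,640,3)
    B=RB.inv().apply(W.reshape(-1,3)).reshape(400,640,3)*1000
    nn=(B[...,2]-37-(B[...,0]+72.5)*t15)*np.cos(np.radians(15))
    for u,v in pts:
        u,v=u/4+org[0],v/4+org[1]; ui,vi=int(u),int(v)
        print(n,np.nanmedian(B[vi-1:vi+2,ui-1:ui+2].reshape(-1,3),0).round(1),np.nanmedian(nn[vi-1:vi+2,ui-1:ui+2]).round(1))
    k=(B[...,2]>95)&(abs(B[...,1])<55)&(B[...,0]>0)&(B[...,0]<90); f=B[k]; print('flap',np.percentile(f,[2,50,98],axis=0).round(1).tolist())
    hi=f[f[:,2]>140]; print('top part',np.percentile(hi,[5,50,95],axis=0).round(1).tolist())
rel([2,27,90],30)
```

```text
top [-8.5 27.6 66.3] 12.0
top [ -8.4 -26.3  62.5] 8.2
flap [[21.4, -47.7, 143.2], [28.3, -0.5, 152.0], [36.9, 48.0, 158.4]]
top part [[21.8, -43.2, 148.4], [28.3, 0.3, 152.0], [34.7, 44.8, 157.2]]
scene [-8.6 20.5 65.8] 11.1
scene [ -7.3 -29.5  60.5] 6.4
flap [[20.9, -49.3, 98.1], [29.3, -18.4, 149.1], [39.3, 48.2, 156.1]]
top part [[21.5, -47.2, 146.8], [27.7, -7.2, 150.4], [33.9, 43.9, 155.2]]
t 4.75 box now [-123.9   -0.8  164. ] rot to go(tool,deg) [ 0.06 -0.08  0.19] shift in current tool [-72.3  27.4 127. ] in final tool [-72.   27.8 127.1] F [ 0.  -0.2 -0.5]
```

Call:
apply_moves --series '[-1,-17,7,28,0,0,0.2,-1,-17,7,29,0,0,0,-1,-17,7,29,0,0,0,-1,-16,6.5,28,0,0,0,-1,0,0,0,0,0,0,-1,0,0,0,0,0,0]'

```text
clock: 5.35
tcp_pos: [0.5676, 0.0897, 0.0986]
ee_rot: [0.177, 0.95, -0.047, 0.253]
ft_force: [-0.3, -0.2, 0.5]
grip_width: 0.0002
finger_force: 0.0
```

```bash
python3 -c "
from h import *
rel([-1.5,27,71],30);rel([.2,27,63.5],30)"
```

```text
t 5.35 box now [-9.1 26.8 98.6] rot to go(tool,deg) [ 0.03 -0.13 -0.02] shift in current tool [ 7.2  0.2 27.8] in final tool [ 7.2  0.2 27.8] F [-0.3 -0.2  0.5]
t 5.35 box now [-9.1 26.8 98.6] rot to go(tool,deg) [ 0.03 -0.13 -0.02] shift in current tool [ 9.4  0.2 35.1] in final tool [ 9.5  0.2 35.1] F [-0.3 -0.2  0.5]
```

Call:
apply_moves --series '[-1,4,0,15,0,0,0,-1,3,0,12,0,0,0,-1,0.8,0,3,0,0,0,-1,0.8,0,2.5,0,0,0,-1,0.8,0,2.5,0,0,0,-1,0,0,0,0,0,0,-1,0,0,0,0,0,0,-1,0,0,0,0,0,0]'

```text
clock: 6.15
tcp_pos: [0.5768, 0.087, 0.0657]
ee_rot: [0.177, 0.95, -0.046, 0.255]
ft_force: [-7.3, 0.3, 6.1]
grip_width: 0.001
finger_force: 3.6
```

```bash
python3 -c "
from h import *
rel([.2,27,63.5],30)"
```

```text
t 6.15 box now [ 0.4 27.6 65.7] rot to go(tool,deg) [ 0.16  0.03 -0.03] shift in current tool [ 1.2 -0.6  1.8] in final tool [ 1.2 -0.6  1.8] F [-7.3  0.3  6.1]
```

Call:
apply_moves --series '[-1,1.5,0,1.5,0,0,0,-1,1.5,0,1.5,0,0,0,-1,0,0,0,0,0,0,-1,0,0,0,0,0,0,-1,0,0,0,0,0,0]'

```text
clock: 6.65
tcp_pos: [0.5771, 0.0871, 0.0649]
ee_rot: [0.177, 0.949, -0.046, 0.257]
ft_force: [-22.7, -5.1, 34.6]
grip_width: 0.0003
finger_force: 19.5
```

```bash
python3 -c "
from h import *
rel([.2,27,63.5],30)"
```

```text
t 6.65 box now [ 0.6 27.8 64.9] rot to go(tool,deg) [ 0.18  0.26 -0.06] shift in current tool [ 1.1 -0.8  1. ] in final tool [ 1.1 -0.8  1. ] F [-22.7  -5.1  34.6]
```

That is a hard stop at about 42 N. I'll back off along the tool and check the button heights.

Call:
apply_moves --series '[-1,0,0,-6,0,0,0,-1,0,0,-25,0,0,0,-1,0,0,-45,0,0,0,-1,0,0,-45,0,0,0,-1,0,0,-30,0,0,0,-1,0,0,0,0,0,0,-1,0,0,0,0,0,0]'

```text
clock: 7.35
tcp_pos: [0.5052, 0.1144, 0.1921]
ee_rot: [0.176, 0.95, -0.046, 0.255]
ft_force: [0.3, -0.0, 0.0]
grip_width: 0.0002
finger_force: 0.0
```

Run:
```python
from h import *
for n in('top','scene'):
    N=[]
    for i in range(3):
        im,d,W=cloud(n); N.append(W)
    for nm,W in (('before',np.load(n+'3.npy')),('now',np.nanmean(N,0))):
        B=RB.inv().apply(W.reshape(-1,3)-P0)*1000; nn=(B[:,2]-37-(B[:,0]+72.5)*t15)*np.cos(np.radians(15))
        dy=0 if n=='top' else -3
        for y in(27+dy,-27+dy):
            k=(np.hypot(B[:,0]+8.5,B[:,1]-y)<9)&(nn>-3); print(n,nm,y,np.median(nn[k]).round(1),k.sum(),end=' ; ')
        k=(abs(B[:,0]+8.5)<8)&(abs(B[:,1])<4); print('panel',np.median(nn[k]).round(1))
    cv2.imwrite('pics/%s4.png'%n,im[...,::-1])
rel([110,0,230],15)
```

```text
top before 27 12.0 41 ; top before -27 8.0 42 ; panel 1.6
top now 27 7.2 40 ; top now -27 12.9 42 ; panel 1.3
scene before 24 9.9 31 ; scene before -30 6.6 24 ; panel 0.3
scene now 24 5.7 27 ; scene now -30 11.4 26 ; panel 0.1
t 7.65 box now [-76.1  26.8 190.5] rot to go(tool,deg) [ 0.08 14.93  0.  ] shift in current tool [-181.   -26.9   58.6] in final tool [-190.   -26.8   10. ] F [-0.7  0.4  0.1]
```

Start is now 4.8 mm in and stop 4.9 mm out, by both cameras. Next: straighten to the panel normal, then go over the flap and behind it.

Call:
apply_moves --series '[-1,0,-6,0,0,7.5,0,-1,0,-6,0,0,7.5,0,-1,-35,-7,0,0,0,0,-1,-35,-8,0,0,0,0,-1,-33,0,0,0,0,0,-1,-20,0,0,0,0,0,-1,0,0,0,0,0,0,-1,0,0,0,0,0,0]'

```text
clock: 8.45
tcp_pos: [0.6061, 0.046, 0.2223]
ee_rot: [0.182, 0.975, -0.023, 0.128]
ft_force: [-0.6, -0.1, 0.1]
grip_width: 0.0005
finger_force: 0.0
```

```bash
cat >> h.py <<'E'
def sn():
    t,p,q,s=here(); b=RB.inv().apply(p-P0)*1000; d=b-[40,0,76.5]; c,si=np.cos(np.radians(15)),np.sin(np.radians(15))
    print('s',(d[0]*c+d[2]*si).round(1),'n',(-d[0]*si+d[2]*c).round(1),'y',b[1].round(1),'rot',np.degrees((q.inv()*Rt(15)).as_rotvec()).round(2),'F',np.round(s['ft_force'],1),t)
E
python3 -c "
from h import *
sn()"
```

```text
s 40.2 n 140.2 y -0.1 rot [ 0.09 -0.09 -0.01] F [-0.6 -0.1  0.1] 8.45
```

Down behind the flap, then up to contact.

Call:
apply_moves --series '[-1,0,0,30,0,0,0,-1,0,0,33,0,0,0,-1,0,0,20,0,0,0,-1,10,0,0,0,0,0,-1,10,0,-0.5,0,0,0,-1,10,0,-0.5,0,0,0,-1,10,0,0,0,0,0,-1,0,0,0,0,0,0]'

```text
clock: 9.25
tcp_pos: [0.5892, 0.0533, 0.1346]
ee_rot: [0.181, 0.975, -0.022, 0.129]
ft_force: [1.3, -0.5, 0.5]
grip_width: 0.0003
finger_force: 0.3
```

```bash
python3 -c "
from h import *
sn()"
```

```text
s -0.4 n 60.3 y 0.6 rot [0.19 0.06 0.06] F [ 1.3 -0.5  0.5] 9.25
```

Call:
apply_moves --series '[-1,8,-0.5,4,0,0,0,-1,7,0,3,0,0,0,-1,7,0,4,0,0,0,-1,6,0,5,0,0,0,-1,6,0,5,0,0,0,-1,5,0,6,0,0,0,-1,4,0,6,0,0,0,-1,3,0,6,0,0,0]'

```text
clock: 10.05
tcp_pos: [0.5578, 0.0646, 0.0836]
ee_rot: [0.181, 0.975, -0.023, 0.128]
ft_force: [1.3, -1.2, 1.2]
grip_width: 0.0004
finger_force: 0.7
```

```bash
python3 -c "
from h import *
sn()"
```

```text
s -45.8 n 19.6 y -0.1 rot [ 0.13 -0.01  0.03] F [ 1.3 -1.2  1.2] 10.05
```

Now the last 12–14 mm to snap it.

Call:
apply_moves --series '[-1,3,0,4,0,0,0,-1,2,0,3,0,0,0,-1,0,0,3,0,0,0,-1,0,0,2,0,0,0,-1,0,0,2,0,0,0,-1,0,0,0,0,0,0,-1,0,0,0,0,0,0]'

```text
clock: 10.75
tcp_pos: [0.5569, 0.0653, 0.0703]
ee_rot: [0.181, 0.975, -0.023, 0.129]
ft_force: [-10.7, 1.9, 15.8]
grip_width: 0.0005
finger_force: 9.4
```

```bash
python3 -c "
from h import *
sn()"
```

```text
s -50.2 n 7.1 y 0.1 rot [0.16 0.   0.01] F [-10.7   1.9  15.8] 10.75
```

Call:
apply_moves --series '[-1,0,0,1,0,0,0,-1,0,0,0,0,0,0,-1,0,0,-6,0,0,0,-1,0,0,-25,0,0,0,-1,0,0,-45,0,0,0,-1,25,0,-40,0,0,0,-1,40,0,-25,0,0,0,-1,40,0,-20,0,0,0]'

```text
clock: 11.55
tcp_pos: [0.4222, 0.1162, 0.1977]
ee_rot: [0.182, 0.975, -0.023, 0.129]
ft_force: [-0.5, 0.5, 1.4]
grip_width: 0.0006
finger_force: 0.0
```

Call:
apply_moves --series '[-1,30,0,-20,0,0,0,-1,0,0,0,0,0,0,-1,0,0,0,0,0,0,-1,0,0,0,0,0,0,-1,0,0,0,0,0,0]'

```text
clock: 12.05
tcp_pos: [0.392, 0.1279, 0.2075]
ee_rot: [0.182, 0.975, -0.023, 0.128]
ft_force: [0.1, 1.1, -0.6]
grip_width: 0.0004
finger_force: 0.0
```

Run:
```python
from h import *
sn()
im,d,W=cloud('scene'); a=cv2.resize(im[140:260,280:380,::-1],None,fx=4,fy=4,interpolation=cv2.INTER_CUBIC)
def prof(n,W):
    B=RB.inv().apply(W.reshape(-1,3)-P0)*1000; nn=(B[:,2]-37-(B[:,0]+72.5)*t15)*np.cos(np.radians(15))
    print(n,[float(np.median(nn[(abs(B[:,0]-x)<3)&(abs(B[:,1])<18)&(nn>-3)]).round(1)) for x in(-64,-58,-52,-47,-41,-36,-30,-20,-10,0,10,20,30,38)])
prof('scene',W); prof('scene orig',np.load('scene.npy'))
im,d,W=cloud('top'); prof('top',W); prof('top orig',np.load('top.npy'))
b=cv2.resize(im[140:260,265:365,::-1],None,fx=4,fy=4,interpolation=cv2.INTER_CUBIC)
cv2.imwrite('pics/s5.png',np.hstack([a,b]))
```

```text
s -185.1 n 185.2 y -0.8 rot [ 0.06 -0.07 -0.02] F [ 0.1  1.1 -0.6] 12.05
scene [18.0, 15.2, 15.0, 13.7, 20.6, 17.3, 17.1, 16.8, 16.8, 17.1, 16.3, 17.4, 17.0, 15.7]
scene orig [17.3, 15.5, 15.2, 12.4, 20.4, 16.4, 17.2, 18.1, 16.8, 16.7, 15.8, 16.7, 16.6, 16.5]
top [19.1, 17.6, 17.2, 15.5, 22.7, 18.3, 18.6, 18.9, 18.7, 18.4, 17.8, 17.8, 17.6, 17.2]
top orig [19.5, 17.4, 16.8, 15.2, 22.7, 18.7, 17.9, 18.7, 18.5, 17.9, 17.8, 17.8, 17.8, 17.0]
```

View pics/s5.png

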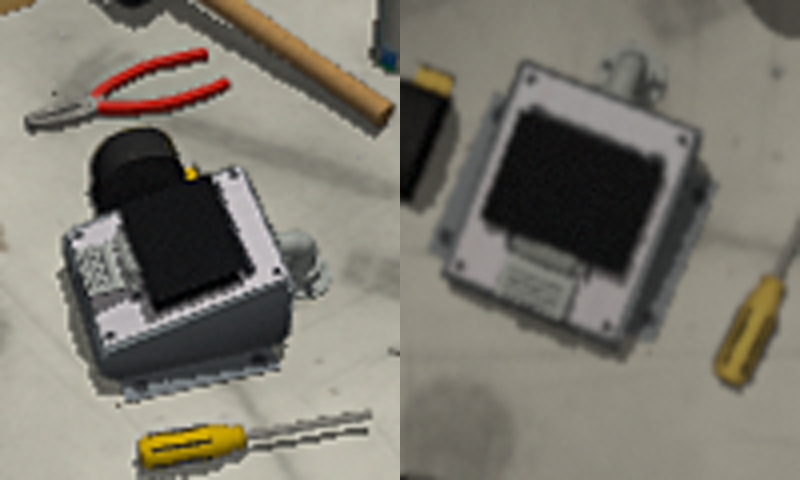

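The flap is shut under its hook: its height profile matches the one from the start. The tools have not moved and the arm is clear of everything.

```bash
python3 -c "
from bench import *
print(hand_in())"
```

```text
the job is handed in; nothing more can be done
None
```

I pressed the start button fully in and snapped the flap shut under its catch, with the loose tools unmoved and the arm clear. The job was handed in after about 12 s on the robot's clock; the hand-in gave no verdict.

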